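Hold the gluing square in the keyboard's mended corner

ROBOT

A 6-joint arm with a two-finger parallel gripper is mounted at the origin on the work surface. World frame = base frame: x ahead of the robot, y to its left, z up, the work surface at z = 0. Lengths are in m, angles in rad, forces in N, time in s.
With the tool pointing down it reaches from about 0.375 to 0.9 m from the base axis. Payload 3.1 kg.
Tool frame: the origin (TCP) lies midway between the tips of the shut fingers; the grasp point (between the pads) lies 19 mm behind it; x points along the fingers, y is the direction in which the jaws open and shut, and the axes are right-handed (so a half turn about x gives the same grasp; the last joint's range is limited). The gripper opens to 87 mm and grips with 3 to 60 N. Pads are 19 mm wide; open, the fingers measure 117 mm over their backs; the gripper's body (75 mm by 190 mm) begins 51 mm behind the grasp point.
Start: joints at [-1.333, 0.527, 1.433, -0, 1.181, -0.178], TCP at [0.252, -0.572, 0.223] pointing down, gripper open.
Joint ranges: [-3.08, 3.08], [-0.75, 2.2], [0.22, 2.44], [-1.43, 4.57], [0, 2.65], [-2.85, 2.85]. Speed limits (rad/s): [2.79, 2.79, 3.14, 3.14, 3.14, 3.14].

INTERFACE

Orientations are given as a unit quaternion [x, y, z, w].
In Python, from rig import get_obs, imaging, robot gives the robot as it stands.
- The arm moves only by the shell command python3 -m inch 'ROWS' [FORCE]. ROWS is JSON, a list of rows, each a list of 3 entries, a list of its own where there are three numbers: the finger opening in mm, from 0 to 87, then the shift along the tool's x, y, z in mm, then the turn, a rotation vector about the tool's x, y, z in degrees. In form: [[grip, [dx, dy, dz], [wx, wy, wz]], ...]. A call has 1 to 12 rows; each row shifts and turns the pose as measured when the row begins, along the tool's axes as they then stand; what a row does not reach is not made up. A row lasts 1/8 s, in which the tool goes at most 62.5 mm and 10.7 degrees, less where a joint would pass 70% of its speed; a pose out of reach is approached as far as the arm can. A call with a gripper value outside its range is refused whole. The fingers move at their own pace and stop on an object; FORCE is the grip in N (left out, the last holds). Time passes only in rows, so rows that do not move let the fingers close. It gives the time, the measured TCP pose, the force and the opening at its end, in the units of the state.
- get_obs(): the state, without advancing time (a new reading comes with each control period).
- imaging.camera(name): name is "scene" or "top"; returns the picture (400x640x3 uint8, red, green, blue); there is no depth.
- imaging.camera_params(name): a dict with "camera_matrix" (3x3 intrinsics, pixels), "k1" (the pictures are not rectified: a ray, as slopes to the right and down, at radius r is drawn at 1 + k1 r^2 times it, then the intrinsics apply), "xyz" and "rotation" of the camera in the world. Camera axes: x right, y down, z forward; pixel columns grow to the right and rows downward; lengths in m; the calibration is good to about 2 mm. A picture is of the moment at which its call begins. camera_params takes no time and is no camera call.
- robot.hand_in(): hands the job in, once; it reports no verdict.
Trained networks look in the newest picture that a camera, given by its name, has taken for a name from the list of things; names that differ only in an ending like _2 or _b are one class to them, and where a whole thing is asked for, a point or a joint stands for the part that bears it (a point fixed in the world has none). Each returns a list of dicts, best first, with "confidence" (0 to 1); they miss things now and then, are a little off and sometimes report something else, mostly with a low value. They report only what shows in the picture. A call takes as long as a camera call. They do not tell look-alikes from the thing itself.
- imaging.cut_out(camera, target): "pixels" (400x640 bool, what is visible of it) and "box" ([centre column, centre row, width, height] in pixels, round what is visible of it).
- imaging.tip_of(camera, target): "pixel" ([column, row] in pixels: a listed point, or the origin of a listed thing).
The state is a dict: "time": time; "q": joint angles; "joint_velocities": joint speeds; "joint_torque": joint torques, N m; "position": TCP position; "tool_rot": TCP orientation; "ft_force": force on the tool from outside, world axes, zero at the start; "moment": the same for the moment, N m; "grip_width": finger opening in m.
Only numpy, scipy, OpenCV 4.12 (cv2) and the standard library are available. Lean on these libraries where they do the work, as an engineer would, in place of code of your own. Each camera call takes 0.05 s, during which the arm holds its last target. There are 200 camera calls.

TASK

The keyboard shell's far right corner (as seen from the robot), the only one without a screw post, has just been glued. Pick the L-shaped gluing square out of the parts tray by its knob, set it flat on the shell's floor and press it into that corner until it is flush and pressing against both walls, without forcing them. Finish while still gripping the knob and pushing the square into the corner so that it keeps the walls square; leave everything else where it is.

Things in the scene. Friction and masses are not known exactly. Their poses are not given: they have to be found in the camera images.
- square: L-shaped gluing square, flat in the tray: aluminium legs 84 mm long outside, 10 wide, 28 tall, about 0.25 kg. Origin under the knob (see square_knob) at the underside; outer faces 38 mm from it: one looks along +x (leg runs from the outer corner towards +y), the other along -y (leg runs towards -x). Fits when its axes are parallel to the shell's; starts turned up to 0.8 rad against the tray.
- square_corner (a point): the square's outer corner, at its underside: 38 mm along its +x and 38 mm along its -y from the knob axis.
- square_knob (a point): top centre of the square's knob: a black upright cylinder 24 mm across, from 12 to 60 mm above the square's underside, on a 12 mm web inside the L; 32 mm of it stands above the legs. Held by it, the square can pivot a little and lines itself up with walls it is pressed on; it drags on floor and walls (friction about 0.3), so push firmly sideways, lightly down.
- shell: open black keyboard shell, fixed, 140 mm (x) by 320 (y); floor 3 mm thick, walls 4 thick, tops 32 above the table. Origin: centre of underside; x away from the robot, y left, turned up to 0.25 rad. Screw posts 10 across, 18 high in three corners, none in the far right one (+x, -y). Grey key pillars, up to 9 mm above the table, from 28 mm left of the centre onwards; right half bare.
- shell_corner (a point): the shell's far right inner corner at the top of its floor, 3 mm above the table (66 mm along x and -156 mm along y of the shell). Axes as the shell's: the free floor lies towards -x and +y.
- wall_far: the shell's far wall, 4 mm thick, 320 mm long along y; origin at the middle of its foot, its inner face 2 mm towards -x. Rigid.
- wall_right: the shell's right wall, 4 mm thick, 132 mm long along x; origin at the middle of its foot, its inner face 2 mm towards +y. Rigid.
- tray: open grey plastic parts tray, fixed, 252 x 252 mm outside, walls 4 mm thick and 35 mm high, inner floor 4 mm above the table; origin at the centre of its underside. It holds the square and three other knobbed blocks, knobs about 115 mm apart.
- bar: straight aluminium gluing bar, 88 x 24 x 12 mm, with the same knob as the square; loose in the tray. Origin under the knob axis. Leave alone.
- disc: round aluminium gluing disc, 68 mm across, 12 mm thick, with the same knob; loose in the tray. Origin under the knob axis. Leave alone.
- pad: small aluminium gluing pad, 46 x 46 x 12 mm, with the same knob; loose in the tray. Origin under the knob axis. Leave alone.
- screwdriver: screwdriver, 180 mm long, lying along x between tray and shell. Leave alone.
- salt: salt jar, 54 mm across, 100 mm tall, standing beyond the tray and shell. Origin at its foot. Leave alone.
- mug: white mug, 80 mm across, 95 mm tall, standing beyond the shell. Origin at its foot. Leave alone.
- can: food can, 66 mm across, 110 mm tall, standing beyond the tray. Origin at its foot. Leave alone.
Mind the look-alikes: they are no part of the job. Leave any pink or red look-alike of the square alone.

How it is judged:
By the outcome, as a careful person would: the job done as asked, in the order asked, and still so for the second after the job is handed in, while the arm keeps its last pose, push and grip.
It also fails if it takes over 42 s, if anything falls off the work surface, if the arm or the gripper's body presses on something with over 40 N, if the wrist force passes 120 N, or if a joint passes its speed limit or range.

## Working session

There is one attempt and no reset: what is moved stays moved. The work goes in short steps, Python scripts to look and compute and a shell command to move; the robot and the scene stay as the last step left them, time stands still between calls to the robot, and variables do not carry over. Pictures are saved under pics/ and viewed, about 8 in all and at most 12, crops included, and the job is handed in when it is done.

```bash
mkdir -p pics; ls; python3 - <<'E'
from rig import get_obs, imaging
import cv2, numpy as np
np.set_printoptions(precision=4,suppress=True)
o=get_obs(); print({k:np.round(v,3) for k,v in o.items()})
for c in("scene","top"):
    im=imaging.camera(c); cv2.imwrite(f"pics/{c}0.png",im[:,:,::-1]); print(c,imaging.camera_params(c))
E
```

```text
pics
{'time': np.float64(0.0), 'q': array([-1.333,  0.528,  1.434,  0.   ,  1.181, -0.178]), 'joint_velocities': array([ 0.001, -0.001,  0.   , -0.001,  0.003, -0.   ]), 'joint_torque': array([  0.   , -44.004, -17.659,   0.063,   0.058,  -0.   ]), 'position': array([ 0.252, -0.571,  0.222]), 'tool_rot': array([-0.692, -0.147,  0.692, -0.145]), 'ft_force': array([-0.252, -0.188, -0.214]), 'moment': array([0.006, 0.038, 0.037]), 'grip_width': np.float64(0.087)}
scene {'camera_matrix': array([[442.2754,   0.    , 328.0134],
       [  0.    , 442.2754, 198.5904],
       [  0.    ,   0.    ,   1.    ]]), 'k1': -0.012358312706025106, 'xyz': array([0.9696, 0.4053, 1.0688]), 'rotation': array([ 0.3459,  0.8902, -0.2774, -0.1051])}
top {'camera_matrix': array([[513.9612,   0.    , 319.1192],
       [  0.    , 513.9612, 188.8784],
       [  0.    ,   0.    ,   1.    ]]), 'k1': -0.15898284062740092, 'xyz': array([ 0.3886, -0.1015,  1.3587]), 'rotation': array([-0.7015,  0.7108, -0.039 ,  0.0324])}
```

View pics/top0.png

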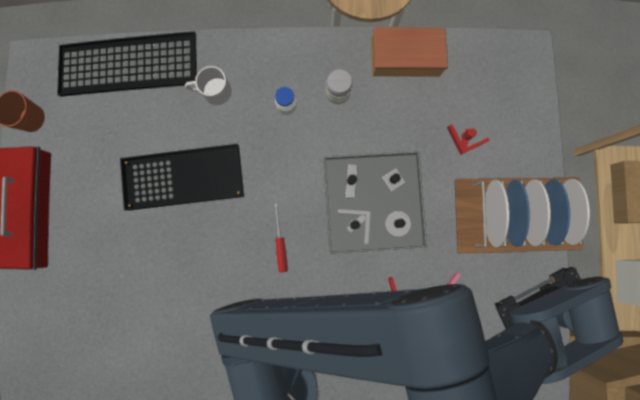

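View pics/scene0.png

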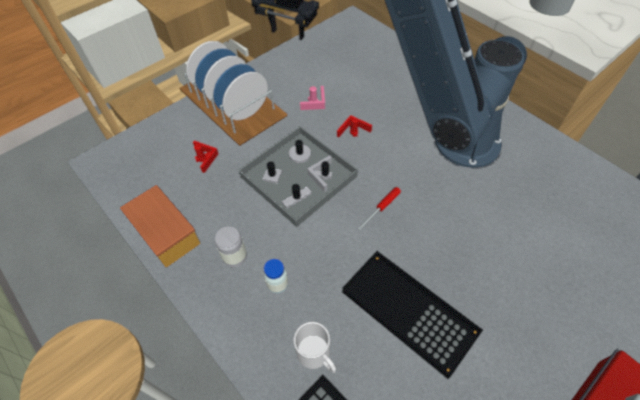

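```bash
cat > h.py <<'E'
import numpy as np, cv2
from scipy.spatial.transform import Rotation as R
from rig import get_obs, imaging, robot
np.set_printoptions(precision=4,suppress=True)
def ray(c,px):
    p=imaging.camera_params(c);K=p["camera_matrix"];k=p["k1"]
    d=np.array([(px[0]-K[0,2])/K[0,0],(px[1]-K[1,2])/K[1,1]]);u=d.copy()
    for _ in range(20): u=d/(1+k*(u@u))
    return np.array(p["xyz"]),R.from_quat(p["rotation"]).apply([*u,1])
def at(c,px,z):
    o,d=ray(c,px); return o+d*(z-o[2])/d[2]
def pix(c,P):
    p=imaging.camera_params(c);K=p["camera_matrix"]
    v=R.from_quat(p["rotation"]).inv().apply(np.array(P)-p["xyz"]);u=v[:2]/v[2]
    return K[:2,:2]@(u*(1+p["k1"]*(u@u)))+K[:2,2]
def tri(a,b):
    (o1,d1),(o2,d2)=ray("top",a),ray("scene",b)
    d1/=np.linalg.norm(d1);d2/=np.linalg.norm(d2)
    s=np.linalg.lstsq(np.c_[d1,-d2],o2-o1,rcond=None)[0]
    A,B=o1+s[0]*d1,o2+s[1]*d2
    return (A+B)/2,np.linalg.norm(A-B)
E
python3 - <<'E'
from h import *
Z=dict(square_knob=.064,square_corner=.004,shell_corner=.003,tray=0,shell=0,wall_far=0,wall_right=0)
for c in("top","scene"):
    for t,z in Z.items():
        for r in imaging.tip_of(c,t)[:4]: print(c,t,np.round(r["pixel"],1),round(r["confidence"],2),at(c,r["pixel"],z)[:2])
E
```

```text
top square_knob [468.8 133.4] 0.82 [ 0.6601 -0.5069]
top square_knob [352.6 223.3] 0.74 [ 0.4314 -0.1977]
top square_knob [381.7 300.2] 0.56 [ 0.2374 -0.2674]
top square_corner [368.  210.9] 0.86 [ 0.4656 -0.2436]
top square_corner [458.1 155.6] 0.72 [ 0.6115 -0.4926]
top square_corner [182.  178.7] 0.25 [0.5578 0.252 ]
top shell_corner [238.6 147.6] 0.81 [0.6399 0.0994]
top tray [373.7 201.6] 0.83 [ 0.4903 -0.2597]
top tray [349.2 178.9] 0.72 [ 0.5519 -0.1957]
top shell [179.8 177. ] 0.59 [0.563  0.2591]
top wall_far [179.9 151.4] 0.77 [0.6329 0.2601]
top wall_right [237.5 171.9] 0.49 [0.5746 0.1025]
scene square_knob [195.2 149.2] 0.87 [ 0.6796 -0.5101]
scene square_knob [355.8 116.7] 0.72 [ 0.2313 -0.2808]
scene square_knob [326.3 164. ] 0.64 [ 0.4288 -0.202 ]
scene square_knob [308.8  89.4] 0.64 [ 0.2577 -0.4769]
scene square_corner [218.5 155. ] 0.77 [ 0.6213 -0.4944]
scene square_corner [351.7 121.3] 0.76 [ 0.2121 -0.3158]
scene square_corner [324.7 106.1] 0.7 [ 0.23   -0.4296]
scene square_corner [308.  175.5] 0.68 [ 0.4674 -0.2427]
scene shell_corner [341.9 289.6] 0.65 [0.6441 0.0937]
scene tray [298.  176.3] 0.77 [ 0.4899 -0.2634]
scene tray [325.8 178.8] 0.73 [ 0.4341 -0.1992]
scene tray [278.9 283.2] 0.33 [ 0.7515 -0.0304]
scene shell [409.8 311. ] 0.8 [0.5573 0.2488]
scene wall_far [391.7 334.5] 0.87 [0.6338 0.2585]
scene wall_right [359.5 276.5] 0.55 [0.5842 0.0975]
scene wall_right [307.9 175.3] 0.17 [ 0.4652 -0.2459]
```

Candidates for the square, in the top picture:
- Aluminium L in the tray: knob (353,224), corner (368,211). I choose this one because it is aluminium and in the tray.
- Red L at (469,133).
- Red one at (392,285), partly hidden.
- Pink one at (455,280).

The bar (351,180), pad (394,178) and disc (399,224) are in the tray too. The shell's post-free corner is at (239,147). Next I fit the poses to the masks and check with a crop.

```bash
cat >> h.py <<'E'
from scipy.optimize import minimize
def box(x0,x1,y0,y1,z0,z1): return np.array([[x,y,z] for x in(x0,x1) for y in(y0,y1) for z in(z0,z1)])
a=np.linspace(0,6.28,16)
SH=[box(-.07,.07,-.16,.16,0,.032)]
SQ=[box(.028,.038,-.038,.046,0,.028),box(-.046,.038,-.038,-.028,0,.028),np.array([[.012*np.cos(t),.012*np.sin(t),z] for t in a for z in(.012,.06)])]
def render(c,parts,p,z,S=4):
    m=np.zeros((400*S,640*S),np.uint8);Rz=R.from_euler("z",p[2])
    for b in parts:
        q=np.array([pix(c,v) for v in Rz.apply(b)+[p[0],p[1],z]])
        cv2.fillConvexPoly(m,cv2.convexHull(np.round((q+.5)*S).astype(np.int32)),1)
    return m
def fit(masks,parts,p0,z):
    T={c:cv2.resize(m.astype(np.uint8),None,fx=4,fy=4,interpolation=cv2.INTER_NEAREST) for c,m in masks.items()}
    f=lambda p:sum((render(c,parts,p,z)!=T[c]).sum()/T[c].sum() for c in T)
    s=np.array(p0)+np.array([[0,0,0],[.008,0,0],[0,.008,0],[0,0,.1]])
    r=minimize(f,p0,method="Nelder-Mead",options=dict(initial_simplex=s,xatol=1e-4,fatol=1e-4,maxiter=90))
    return r.x,r.fun
E
python3 - <<'E'
from h import *
def masks(t,P):
    out={}
    for c in("top","scene"):
        u=pix(c,P)
        for r in imaging.cut_out(c,t):
            if np.hypot(*(np.array(r["box"][:2])-u))<25: out[c]=r["pixels"];print(t,c,r["confidence"],r["box"]);break
    return out
for t,parts,p0,z in(("shell",SH,[.56,.254,.09],0),("square",SQ,[.43,-.2,-.08],.004)):
    m=masks(t,[p0[0],p0[1],.02])
    print(t,"both",*fit(m,parts,p0,z))
    for c in m: print(t,c,*fit({c:m[c]},parts,p0,z))
im=cv2.imread("pics/top0.png")[130:265,110:440]
cv2.imwrite("pics/crop1.png",cv2.resize(im,None,fx=2.4,fy=2.4,interpolation=cv2.INTER_CUBIC))
E
```

```text
shell top 0.81 [180.7, 176.4, 128.2, 68.0]
shell scene 0.78 [412.9, 314.8, 138.5, 128.4]
shell both [0.562  0.2505 0.1052] 0.043632664251073594
shell top [0.5618 0.2514 0.1078] 0.01696304582626138
shell scene [0.5628 0.2488 0.1014] 0.01794831880448319
square top 0.67 [356.9, 226.6, 33.5, 36.6]
square scene 0.56 [318.9, 174.1, 24.5, 31.2]Traceback (most recent call last):
  File "<stdin>", line 11, in <module>
  File "h.py", line 37, in fit
    r=minimize(f,p0,method="Nelder-Mead",options=dict(initial_simplex=s,xatol=1e-4,fatol=1e-4,maxiter=90))
    res = _minimize_neldermead(fun, x0, args, callback, bounds=bounds,
                               **options)
    fsim[j] = func(sim[j])
              ~~~~^^^^^^^^
    fx = function(np.copy(x), *(wrapper_args + args))
  File "h.py", line 35, in <lambda>
    f=lambda p:sum((render(c,parts,p,z)!=T[c]).sum()/T[c].sum() for c in T)
               ~~~^^^^^^^^^^^^^^^^^^^^^^^^^^^^^^^^^^^^^^^^^^^^^^^^^^^^^^^^^
  File "h.py", line 35, in <genexpr>
    f=lambda p:sum((render(c,parts,p,z)!=T[c]).sum()/T[c].sum() for c in T)
                    ~~~~~~^^^^^^^^^^^^^
  File "h.py", line 30, in render
    q=np.array([pix(c,v) for v in Rz.apply(b)+[p[0],p[1],z]])
                ~~~^^^^^
  File "h.py", line 13, in pix
    p=imaging.camera_params(c);K=p["camera_matrix"]
ValueError: time passes only in moves, steps and waits
```

```bash
sed -i 's/^def ray/import functools\nparams=functools.lru_cache(lambda c: imaging.camera_params(c))\ndef ray/; s/p=imaging.camera_params(c)/p=params(c)/' h.py
cat > look.py <<'E'
from h import *
im=cv2.imread("pics/top0.png")[130:265,110:440]
cv2.imwrite("pics/crop1.png",cv2.resize(im,None,fx=2.4,fy=2.4,interpolation=cv2.INTER_CUBIC))
def masks(t,P):
    out={}
    for c in("top","scene"):
        u=pix(c,P)
        for r in imaging.cut_out(c,t):
            if np.hypot(*(np.array(r["box"][:2])-u))<25: out[c]=r["pixels"];break
    return out
p0=[.43,-.2,-.08]
m=masks("square",[.43,-.2,.02])
print("both",*fit(m,SQ,p0,.004))
for c in m: print(c,*fit({c:m[c]},SQ,p0,.004))
k=tri([352.6,223.3],[326.3,164.]);print(k)
print("knob",tri([354.6,225.5],[326.3,164.]))
o=get_obs();print(o["time"],R.from_quat(o["tool_rot"]).as_matrix())
E
python3 look.py
```

```text
both [ 0.4295 -0.2045 -0.0758] 0.5629104456668164
top [ 0.4299 -0.2039 -0.1137] 0.3330269607843137
scene [ 0.4297 -0.2063 -0.068 ] 0.20205152671755724
(array([ 0.4317, -0.1977,  0.0702]), np.float64(0.0013481276151230711))
knob (array([ 0.4264, -0.2035,  0.0606]), np.float64(0.0015427966024569985))
1.1 [[ 0.      0.4039 -0.9148]
 [-0.     -0.9148 -0.4039]
 [-1.      0.     -0.    ]]
```

View pics/crop1.png

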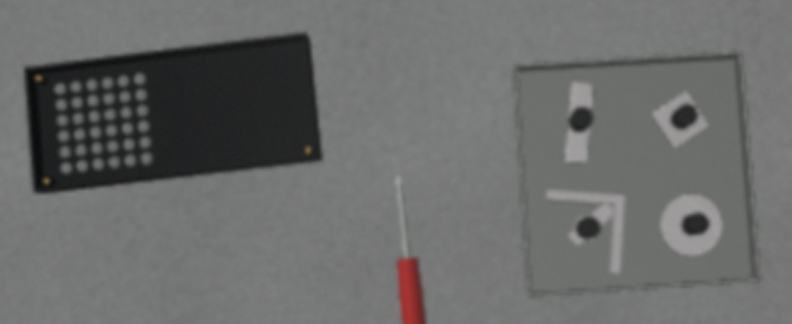

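The crop shows the aluminium L in the tray: knob at picture pixel (355,225), corner at (369,212). Its web and the inside of the L are free. The shell's far right corner has no post. I'll set out above the knob.

```bash
python3 -m inch '[[52,[0,-33,-39],[0,0,0]],[52,[0,-33,-39],[0,0,0]],[52,[0,-33,-39],[0,0,0]],[52,[0,-33,-39],[0,0,0]],[52,[0,-33,-39],[0,0,0]],[52,[0,-33,-39],[0,0,0]],[52,[5,-33,-39],[0,0,0]],[52,[20,-20,-25],[0,0,0]],[52,[20,0,0],[-8,0,0]],[52,[10,0,0],[-8,0,0]],[52,[0,0,0],[0,0,0]]]' 20
cat > rel.py <<'E'
from h import *; import sys
o=get_obs();M=R.from_quat(o["tool_rot"]).as_matrix()
t=np.array([float(v) for v in sys.argv[1:4]])
print("t",o["time"],"pos",o["position"],"jawdeg",np.degrees(np.arctan2(M[1,1],M[0,1])),"down",M[:,0],"F",o["ft_force"],"w",o["grip_width"],"q",o["q"])
print("shift mm tool",1000*M.T@(t-o["position"]))
E
python3 rel.py .4285 -.2035 .034
```

```text
time: 2.48
position: [0.4311, -0.2143, 0.1672]
tool_rot: [0.665, 0.239, -0.663, 0.246]
ft_force: [-1.0, -0.2, 0.4]
grip_width: 0.0515
t 2.475 pos [ 0.4311 -0.2143  0.1672] jawdeg -49.831775676876894 down [ 0.0068 -0.0079 -0.9999] F [-1.0208 -0.1944  0.4337] w 0.05154869018928349 q [-0.6929  0.4176  1.8505 -0.0023  0.8632  0.1784]
shift mm tool [133.1106 -11.343   -4.9773]
```

```bash
python3 -m inch '[[52,[20,-11,-5],[0,0,0]],[52,[45,0,0],[0,0,0]],[52,[12,0,0],[0,0,0]],[52,[0,0,0],[0,0,0]]]'
python3 rel.py .4285 -.2035 .034
python3 - <<'E'
from h import *
out=[]
for c in("top","scene"):
    im=imaging.camera(c);u=pix(c,[.4285,-.2035,.064]).astype(int)
    cr=im[u[1]-45:u[1]+45,u[0]-60:u[0]+60,::-1];out.append(cv2.resize(cr,None,fx=3.3,fy=3.3,interpolation=cv2.INTER_CUBIC));print(c,u)
    for r in imaging.tip_of(c,"square_knob"):print(c,r["pixel"],r["confidence"])
cv2.imwrite("pics/grasp.png",np.hstack(out))
E
```

```text
time: 2.98
position: [0.4316, -0.2064, 0.0917]
tool_rot: [0.668, 0.233, -0.662, 0.246]
ft_force: [0.1, 0.9, 0.1]
grip_width: 0.0522
t 2.975 pos [ 0.4316 -0.2064  0.0917] jawdeg -50.38344528091591 down [ 0.0139 -0.0137 -0.9998] F [0.1335 0.8507 0.0675] w 0.05217393722008531 q [-0.679   0.5499  1.9256 -0.0032  0.6468  0.2029]
shift mm tool [57.5606 -5.3785  0.6661]
top [354 224]
top [461.4, 297.2] 0.76
top [470.6, 132.0] 0.59
top [384.1, 298.7] 0.57
scene [326 163]
scene [324.2, 164.2] 0.74
scene [197.9, 147.3] 0.57
scene [310.3, 88.5] 0.47
scene [358.2, 114.6] 0.46
```

View pics/grasp.png

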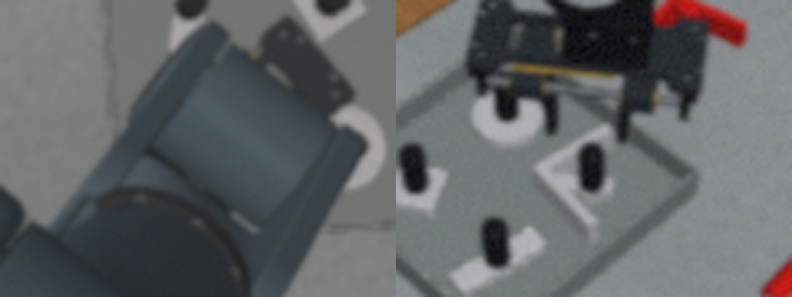

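```bash
python3 - <<'E'
from h import *
print(pix("scene",[.4316,-.2064,.0917]),pix("scene",[.4316+.017,-.2064-.02,.0917]),pix("scene",[.4285,-.2035,.064]))
E
python3 -m inch '[[52,[5,-4,0],[0,0,-1.1]],[52,[20,-1,0],[0,0,0]],[52,[20,0,0],[0,0,0]],[52,[10,0,0],[0,0,0]],[52,[0,0,0],[0,0,0]]]'
python3 rel.py .4285 -.2035 .034
```

```text
[324.4543 157.5311] [315.3834 156.668 ] [326.0184 163.6481]
time: 3.8
position: [0.4313, -0.2044, 0.0388]
tool_rot: [0.668, 0.238, -0.663, 0.242]
ft_force: [-0.6, 0.3, -0.4]
grip_width: 0.0519
t 3.8 pos [ 0.4313 -0.2044  0.0388] jawdeg -50.36629973838485 down [ 0.0082 -0.0033 -1.    ] F [-0.6106  0.2693 -0.3892] w 0.05194995656601826 q [-0.6789  0.6582  1.9478  0.005   0.5271  0.1958]
shift mm tool [ 4.8018 -2.5407  1.6182]
```

```bash
python3 -m inch '[[52,[5,-1,1],[0,0,0]],[20,[0,0,0],[0,0,0]],[20,[0,0,0],[0,0,0]],[20,[0,0,0],[0,0,0]],[15,[0,0,0],[0,0,0]],[15,[0,0,0],[0,0,0]]]' 35
python3 rel.py .4285 -.2035 .034
```

```text
time: 4.55
position: [0.4307, -0.2049, 0.0351]
tool_rot: [0.668, 0.237, -0.662, 0.243]
ft_force: [0.4, -0.5, -2.2]
grip_width: 0.0228
t 4.55 pos [ 0.4307 -0.2049  0.0351] jawdeg -50.36414987796174 down [ 0.0104 -0.0051 -0.9999] F [ 0.4337 -0.4634 -2.1758] w 0.02281259886343282 q [-0.6806  0.6655  1.9522  0.0053  0.5126  0.1937]
shift mm tool [ 1.0255 -2.4833  0.8173]
```

```bash
python3 -m inch '[[15,[-20,0,0],[0,0,0]],[15,[-45,0,0],[0,0,0]],[15,[-50,0,0],[0,0,0]],[15,[0,-21,-43],[0,0,0]],[15,[0,-21,-43],[0,0,0]],[15,[0,-21,-43],[0,0,0]],[15,[0,-21,-43],[0,0,0]],[15,[0,-21,-43],[0,0,0]],[15,[0,-21,-43],[0,0,0]],[15,[0,-10,-20],[-6,0,0]],[15,[0,0,0],[-5,0,0]],[15,[0,0,0],[0,0,0]]]'
python3 rel.py .588 .144 .1
python3 - <<'E'
from h import *
o=get_obs();P=o["position"];out=[]
for c in("top","scene"):
    im=imaging.camera(c);u=pix(c,P).astype(int)
    cr=im[u[1]-60:u[1]+60,u[0]-75:u[0]+75,::-1];out.append(cv2.resize(cr,None,fx=2.6,fy=2.6,interpolation=cv2.INTER_CUBIC));print(c,u)
    for t in("square_knob","square_corner","shell_corner"):
        for r in imaging.tip_of(c,t):
            if np.hypot(*(r["pixel"]-u))<90: print(c,t,r["pixel"],r["confidence"],at(c,r["pixel"],.003 if t[1]=="h" else P[2]-.031+(.06 if "knob" in t else 0)))
cv2.imwrite("pics/held.png",np.hstack(out))
E
```

```text
time: 6.05
position: [0.5559, 0.0878, 0.148]
tool_rot: [-0.638, -0.303, 0.64, -0.303]
ft_force: [0.4, -0.4, -3.3]
grip_width: 0.0229
t 6.05 pos [0.5559 0.0878 0.148 ] jawdeg -39.22958964828762 down [-0.0024 -0.0004 -1.    ] F [ 0.4371 -0.3933 -3.3092] w 0.022858215845001983 q [-0.0415  0.544   1.6604 -0.0006  0.9396  0.6435]
shift mm tool [ 47.9018 -10.5336 -63.9124]
top [234 171]
scene [368 240]
scene square_knob [367.8, 231.1] 0.78 [0.5532 0.08   0.177 ]
scene square_corner [343.1, 245.5] 0.88 [0.5983 0.046  0.117 ]
scene shell_corner [343.2, 287.2] 0.84 [0.6371 0.0912 0.003 ]
```

View pics/held.png

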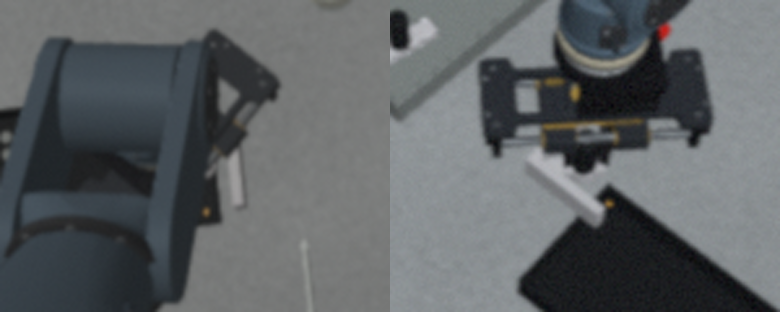

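```bash
python3 -m inch '[[15,[0,-4,-32],[0,0,0]],[15,[0,-4,-32],[0,0,0]],[15,[30,-2,-4],[0,0,0]],[15,[35,0,0],[0,0,0]],[15,[5,0,0],[0,0,0]],[15,[0,0,0],[0,0,0]]]'
python3 rel.py .588 .144 .034
python3 - <<'E'
from h import *
o=get_obs();P=o["position"]
c="scene";im=imaging.camera(c);u=pix(c,P).astype(int)
for t in("square_knob","square_corner","shell_corner"):
    for r in imaging.tip_of(c,t):
        if np.hypot(*(r["pixel"]-u))<90: print(c,t,r["pixel"],r["confidence"],at(c,r["pixel"],.003 if t[1]=="h" else P[2]-.031+(.06 if "knob" in t else 0)))
vis=cv2.resize(im[:,:,::-1],None,fx=4,fy=4,interpolation=cv2.INTER_CUBIC)
for yaw,col in((.105,(0,255,0)),(.02,(0,0,255))):
  Rz=R.from_euler("z",yaw)
  q=[pix(c,Rz.apply(v)+[P[0],P[1],P[2]-.031]) for v in([.038,-.038,.028],[.038,.046,.028],[.028,.046,.028])]
  cv2.polylines(vis,[np.int32((np.array(q)+.5)*4)],False,col,1)
Rz=R.from_euler("z",.105)
q=[pix(c,Rz.apply([.066,y,.032])+[.562,.2505,0]) for y in(-.156,.156)]+[pix(c,Rz.apply([-.066,-.156,.032])+[.562,.2505,0])]
cv2.polylines(vis,[np.int32((np.array([q[2],q[0],q[1]])+.5)*4)],False,(255,255,0),1)
a,b=int(u[0]*4),int(u[1]*4)
cv2.imwrite("pics/over.png",vis[b-200:b+330,a-330:a+330])
E
```

```text
time: 7.2
position: [0.5957, 0.1459, 0.0793]
tool_rot: [0.641, 0.3, -0.638, 0.302]
ft_force: [-0.3, -1.3, -2.0]
grip_width: 0.0233
t 7.2 pos [0.5957 0.1459 0.0793] jawdeg -39.56616244185061 down [ 0.0049 -0.0002 -1.    ] F [-0.3121 -1.3333 -2.031 ] w 0.023298163122506273 q [ 0.0585  0.6962  1.5788 -0.0007  0.8617  0.7495]
shift mm tool [45.3117 -4.888   6.5503]
scene square_knob [373.9, 275.3] 0.66 [0.5961 0.1494 0.1083]
scene square_corner [347.7, 285.3] 0.8 [0.6396 0.1085 0.0483]
scene square_corner [410.3, 312.2] 0.4 [0.5773 0.2586 0.0483]
scene shell_corner [342.9, 290.7] 0.85 [0.6442 0.0976 0.003 ]
```

View pics/over.png

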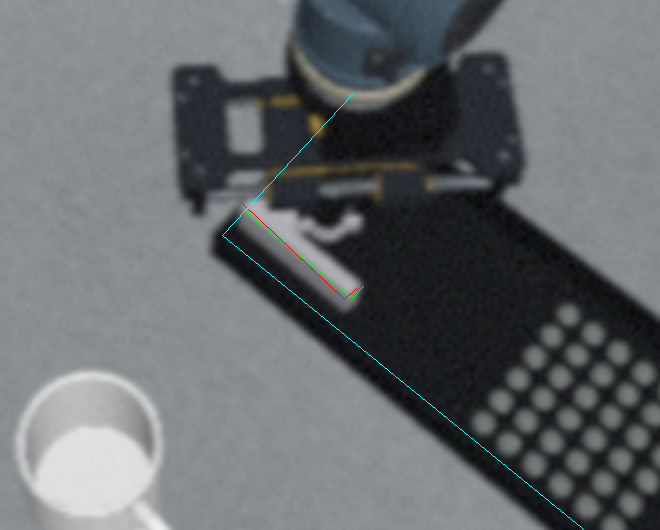

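The overlay shows the square hanging above the shell's corner, within about 3° of the walls. I lower it with about 10 mm of clearance to each wall.

```bash
python3 -m inch '[[15,[0,-5,7],[0,0,0]],[15,[15,0,0],[0,0,0]],[15,[17,0,0],[0,0,0]],[15,[5,0,0],[0,0,0]],[15,[0,0,0],[0,0,0]]]'
python3 rel.py .588 .144 .034
```

```text
time: 8.02
position: [0.588, 0.1435, 0.0417]
tool_rot: [0.642, 0.3, -0.637, 0.302]
ft_force: [-0.6, -0.6, -3.3]
grip_width: 0.0231
t 8.025 pos [0.588  0.1435 0.0417] jawdeg -39.58102143420161 down [ 0.0084  0.     -1.    ] F [-0.5812 -0.5501 -3.2998] w 0.023128995316448055 q [ 0.0551  0.7455  1.6182 -0.0006  0.7695  0.7464]
shift mm tool [ 7.6787 -0.3976 -0.3522]
```

```bash
python3 -m inch '[[15,[4,0,0],[0,0,0]],[15,[2,0,0],[0,0,0]],[15,[0,0,0],[0,0,0]]]'; python3 -m inch '[[15,[1.5,0,0],[0,0,0]],[15,[0,0,0],[0,0,0]]]'
```

```text
time: 8.4
position: [0.5887, 0.1436, 0.0355]
tool_rot: [0.643, 0.3, -0.637, 0.303]
ft_force: [0.2, -1.3, -3.9]
grip_width: 0.0232
time: 8.65
position: [0.5893, 0.1437, 0.0346]
tool_rot: [0.643, 0.3, -0.636, 0.303]
ft_force: [-0.3, 0.1, -2.5]
grip_width: 0.0232
```

```bash
python3 -m inch '[[15,[1.5,0,0],[0,0.5,0]],[15,[0,0,0],[0,0,0]]]'; python3 -m inch '[[15,[1,0,0],[0,0,0]],[15,[0,0,0],[0,0,0]]]'; python3 rel.py .588 .144 .034
```

```text
time: 8.9
position: [0.5898, 0.1437, 0.0343]
tool_rot: [0.647, 0.301, -0.633, 0.302]
ft_force: [0.2, -0.3, -3.3]
grip_width: 0.0231
time: 9.15
position: [0.59, 0.1436, 0.0342]
tool_rot: [0.647, 0.301, -0.633, 0.302]
ft_force: [-0.5, -0.4, -1.8]
grip_width: 0.0232
t 9.15 pos [0.59   0.1436 0.0342] jawdeg -39.577751025283455 down [ 0.0187  0.0075 -0.9998] F [-0.4732 -0.3843 -1.7936] w 0.02320767732566186 q [0.0516 0.7561 1.625  0.0097 0.7415 0.7352]
shift mm tool [ 0.1243 -1.7645  0.9616]
```

```bash
python3 -m inch '[[15,[0,0,0],[0,-1.0,-0.5]],[15,[0,0,0],[0,0,0]]]'; python3 -m inch '[[15,[2,0,0],[0,0,0]]]'; python3 rel.py .588 .144 .034
```

```text
time: 9.4
position: [0.5905, 0.1435, 0.0342]
tool_rot: [0.64, 0.301, -0.64, 0.302]
ft_force: [-0.0, -0.3, -0.5]
grip_width: 0.0231
time: 9.52
position: [0.5905, 0.1436, 0.0339]
tool_rot: [-0.64, -0.301, 0.64, -0.302]
ft_force: [-6.5, -1.7, 22.0]
grip_width: 0.0229
t 9.525 pos [0.5905 0.1436 0.0339] jawdeg -39.543011050166776 down [ 0.0004 -0.0013 -1.    ] F [-6.4858 -1.684  22.0158] w 0.022874480948945664 q [ 0.0555  0.762   1.6076 -0.0019  0.7716  0.747 ]
shift mm tool [-0.1269 -2.1818  1.2314]
```

```bash
python3 -m inch '[[15,[0,0,0],[0,0,0]],[15,[0.2,4,0],[0,0,0]],[15,[0.3,4,0],[0,0,0]]]'; python3 -m inch '[[15,[0.3,4,0],[0,0,0]]]';python3 -m inch '[[15,[0.3,3,0],[0,0,0]]]'; python3 -m inch '[[15,[0.3,3,0],[0,0,0]]]'
```

```text
time: 9.9
position: [0.5966, 0.1391, 0.034]
tool_rot: [0.64, 0.301, -0.64, 0.302]
ft_force: [-2.2, 2.1, 5.8]
grip_width: 0.0235
time: 10.02
position: [0.5999, 0.1367, 0.0341]
tool_rot: [0.64, 0.301, -0.64, 0.302]
ft_force: [-2.7, 2.0, 5.3]
grip_width: 0.023
time: 10.15
position: [0.6001, 0.1365, 0.0341]
tool_rot: [-0.639, -0.303, 0.641, -0.299]
ft_force: [-8.2, 9.6, 11.2]
grip_width: 0.0227
time: 10.28
position: [0.6003, 0.1366, 0.0343]
tool_rot: [-0.638, -0.304, 0.642, -0.297]
ft_force: [-6.7, 6.5, 8.7]
grip_width: 0.0232
```

```bash
python3 rel.py .600 .132 .034; python3 -m inch '[[15,[0,5,0],[0,0,0]]]'; python3 -m inch '[[15,[0,4,4],[0,0,0]]]'; python3 -m inch '[[15,[0,4,-4],[0,0,0]]]';python3 -m inch '[[15,[0,5,0],[0,0,0]]]'; python3 rel.py .600 .132 .034
```

```text
t 10.275 pos [0.6003 0.1366 0.0343] jawdeg -39.65316384623327 down [-0.0091  0.0063 -0.9999] F [-6.6849  6.5277  8.7149] w 0.023234241067888014 q [0.039  0.7703 1.5798 0.0093 0.8004 0.7246]
shift mm tool [0.2742 2.6571 3.7382]
time: 10.4
position: [0.6007, 0.1366, 0.0346]
tool_rot: [-0.636, -0.306, 0.644, -0.294]
ft_force: [-7.5, 11.9, 9.2]
grip_width: 0.0236
time: 10.52
position: [0.6006, 0.1362, 0.0352]
tool_rot: [-0.638, -0.308, 0.643, -0.29]
ft_force: [0.0, 21.0, 4.8]
grip_width: 0.0229
time: 10.65
position: [0.6028, 0.1374, 0.0351]
tool_rot: [-0.635, -0.31, 0.645, -0.29]
ft_force: [-10.1, -7.2, 8.8]
grip_width: 0.0228
time: 10.78
position: [0.6027, 0.1367, 0.0351]
tool_rot: [-0.633, -0.312, 0.647, -0.287]
ft_force: [-9.5, 12.0, 8.4]
grip_width: 0.0229
t 10.775 pos [0.6027 0.1367 0.0351] jawdeg -39.82423392295793 down [-0.0333  0.0229 -0.9992] F [-9.4834 12.01    8.3865] w 0.022935465798110868 q [0.0304 0.777  1.5568 0.0321 0.8406 0.7036]
shift mm tool [1.0514 0.9931 5.3319]
```

```bash
python3 -m inch '[[15,[0,0,0],[0,0,2.3]],[15,[0,0,0],[0,0,0]]]'; python3 rel.py .603 .1365 .034; python3 -m inch '[[15,[0.5,4,0],[0,0,0.5]]]'; python3 rel.py .603 .1365 .034
```

```text
time: 11.02
position: [0.6016, 0.1372, 0.0341]
tool_rot: [-0.638, -0.3, 0.642, -0.3]
ft_force: [-0.4, -0.2, 0.8]
grip_width: 0.0231
t 11.025 pos [0.6016 0.1372 0.0341] jawdeg -39.77926043483519 down [-0.0042 -0.0031 -1.    ] F [-0.4013 -0.1999  0.8146] w 0.023142235227242357 q [ 0.0449  0.7711  1.5784 -0.004   0.7964  0.742 ]
shift mm tool [ 0.0754  1.555  -0.3269]
time: 11.15
position: [0.6025, 0.1365, 0.0338]
tool_rot: [-0.639, -0.298, 0.642, -0.3]
ft_force: [-8.4, 11.3, 13.4]
grip_width: 0.0234
t 11.15 pos [0.6025 0.1365 0.0338] jawdeg -39.91865449085608 down [-0.003 -0.005 -1.   ] F [-8.3721 11.2885 13.37  ] w 0.023383310657556004 q [ 0.0446  0.7719  1.5772 -0.0068  0.7957  0.746 ]
shift mm tool [-0.1883  0.3971 -0.3422]
```

```bash
cat > chk.py <<'E'
from h import *; import sys
o=get_obs();P=o["position"];S=6
c="scene";im=imaging.camera(c);u=pix(c,P)
for t in("square_knob","square_corner","shell_corner"):
    for r in imaging.tip_of(c,t):
        if np.hypot(*(r["pixel"]-u))<60: print(t,r["pixel"],r["confidence"],at(c,r["pixel"],.063 if "knob" in t else .003))
cr=np.clip(im[:,:,::-1].astype(float)*1.6,0,255).astype(np.uint8)
vis=cv2.resize(cr,None,fx=S,fy=S,interpolation=cv2.INTER_CUBIC)
Rz=R.from_euler("z",.105)
q=[pix(c,Rz.apply(v)+[P[0],P[1],.003]) for v in([.038,-.038,.028],[.038,.046,.028])]
print("pred edge",*q)
a,b=int(u[0]*S),int(u[1]*S)
cr=vis[b-150:b+350,a-300:a+300]
cv2.imwrite(sys.argv[1],cr); print("crop origin",(a-300)/S,(b-150)/S,"scale",S)
E
python3 chk.py pics/in1.png
```

```text
square_knob [345.7, 289.4] 0.71 [0.6553 0.1171 0.063 ]
square_knob [364.1, 282.2] 0.5 [0.6092 0.1339 0.063 ]
square_corner [343.0, 293.5] 0.82 [0.6493 0.1033 0.003 ]
square_corner [393.0, 335.1] 0.74 [0.6335 0.2621 0.003 ]
shell_corner [341.1, 289.6] 0.96 [0.6456 0.0924 0.003 ]
pred edge [344.539  287.6893] [370.8628 309.136 ]
crop origin 315.8333333333333 260.8333333333333 scale 6
```

View pics/in1.png

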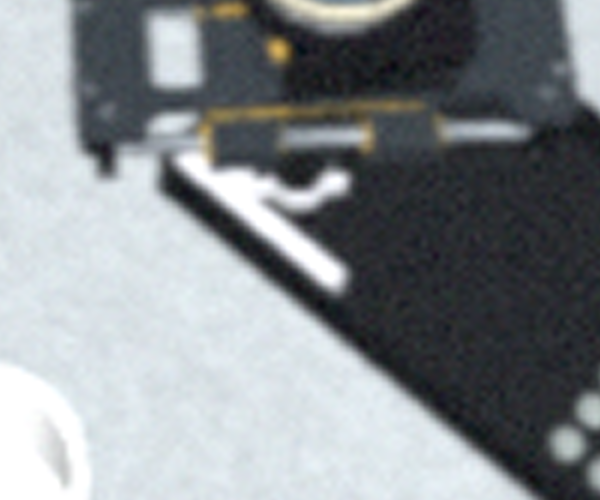

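```bash
cat > yaw.py <<'E'
from h import *
im=cv2.cvtColor(imaging.camera("scene"),cv2.COLOR_RGB2GRAY).astype(float)
W,F=[],[]
for c in range(348,371):
    r0=pix("scene",[0,0,0]) if 0 else None
    g=im[:,c]; y0=int(287.7+(c-344.5)*.815)  # predicted top edge row
    s=g[y0-5:y0+16]; d=np.arange(y0-5,y0+16)
    k=int(np.argmin(s)); lo=s[k]
    up=np.argmax(s[:k]) ; T=(s[up]+lo)/2
    i=next(i for i in range(k,up,-1) if s[i]<=T<s[i-1]); W.append([c,d[i]-(T-s[i])/(s[i-1]-s[i])])
    gr=s[-1];T=(gr+lo)/2
    j=[j for j in range(k,len(s)-1) if s[j]<=T<s[j+1]]
    if j: j=j[0]; F.append([c,d[j]+(T-s[j])/(s[j+1]-s[j])])
for n,A,z in(("square edge",W,.031),("wall foot",F,0)):
    P=np.array([at("scene",p,z)[:2] for p in A]);
    m=np.median(P,0);vx,vy,x,y=cv2.fitLine(P.astype(np.float32),cv2.DIST_HUBER,0,.001,.001).ravel()
    if vy<0:vx,vy=-vx,-vy
    n_=np.array([.9945,.1048]);print(n,len(P),"yaw",np.arctan2(-vx,vy),"dist",P.mean(0)@n_,"resid",np.std((P-[x,y])@[vy,-vx]))
E
python3 yaw.py; python3 rel.py .603 .1365 .034
```

```text
square edge 23 yaw 0.10565169 dist 0.651813952162656 resid 0.00016712941703289337
wall foot 23 yaw 0.108497694 dist 0.6541888155372233 resid 0.00013329047777868916
t 11.4 pos [0.6025 0.1365 0.0338] jawdeg -39.88443687468263 down [-0.0026 -0.0053 -1.    ] F [-5.944   7.5888  6.5586] w 0.023115394083342462 q [ 0.0448  0.7718  1.5775 -0.0073  0.7951  0.746 ]
shift mm tool [-0.1692  0.4142 -0.3265]
```

```bash
python3 -m inch '[[15,[0.3,6,-0.5],[0,0,0.6]]]';python3 -m inch '[[15,[0.3,8,-0.5],[0,0,0.6]]]'; python3 rel.py .603 .1365 .034; python3 yaw.py;  python3 rel.py .603 .1365 .034
```

```text
time: 11.52
position: [0.6025, 0.1364, 0.0338]
tool_rot: [-0.638, -0.297, 0.644, -0.3]
ft_force: [-12.3, 13.9, 13.2]
grip_width: 0.0232
time: 11.65
position: [0.6024, 0.1363, 0.0338]
tool_rot: [-0.637, -0.297, 0.646, -0.297]
ft_force: [-14.5, 18.4, 14.4]
grip_width: 0.0233
t 11.65 pos [0.6024 0.1363 0.0338] jawdeg -40.25997162266728 down [-0.0114 -0.0053 -0.9999] F [-14.5346  18.3988  14.3852] w 0.02334447561375357 q [ 0.0443  0.7741  1.5706 -0.0067  0.8085  0.7516]
shift mm tool [-0.18    0.3299 -0.4856]
square edge 23 yaw 0.10364265 dist 0.6518350245396926 resid 0.0002102888012417568
wall foot 23 yaw 0.10844048 dist 0.6541742945916644 resid 0.00018520607552591564
t 11.7 pos [0.6024 0.1363 0.0338] jawdeg -40.257226064038946 down [-0.0116 -0.0054 -0.9999] F [-12.1031  16.1556  13.7125] w 0.023193052636785155 q [ 0.0443  0.7741  1.5705 -0.0068  0.8088  0.7516]
shift mm tool [-0.1658  0.3342 -0.4803]
```

```bash
python3 -m inch '[[15,[0.2,6,-3],[0,0.3,0]]]'; python3 -m inch '[[15,[0.2,8,-1],[0,0,0]]]'; python3 yaw.py; python3 chk.py pics/in2.png; for i in 1 2; do python3 rel.py .603 .1365 .034; python3 -c "
from rig import imaging
[imaging.camera('top') for _ in range(8)]"; done;  python3 rel.py .603 .1365 .034
```

```text
time: 11.82
position: [0.6023, 0.1367, 0.0338]
tool_rot: [-0.634, -0.301, 0.648, -0.294]
ft_force: [-13.8, -0.0, 13.1]
grip_width: 0.0232
time: 11.95
position: [0.6021, 0.1364, 0.0337]
tool_rot: [-0.631, -0.305, 0.653, -0.289]
ft_force: [-15.3, 17.7, 11.1]
grip_width: 0.0235
square edge 23 yaw 0.105933264 dist 0.6518746700473023 resid 0.00024420302599238296
wall foot 23 yaw 0.10825344 dist 0.6541573462095177 resid 0.00017011717959760319
square_knob [367.4, 282.6] 0.8 [0.604  0.1401 0.063 ]
square_corner [342.6, 293.3] 0.73 [0.6496 0.1022 0.003 ]
shell_corner [343.0, 291.8] 0.94 [0.6461 0.1    0.003 ]
pred edge [344.6276 287.5693] [370.9497 309.0089]
crop origin 316.0 260.8333333333333 scale 6
t 12.2 pos [0.6021 0.1364 0.0337] jawdeg -40.306273454169634 down [-0.037   0.0062 -0.9993] F [-13.1169  14.0862  12.633 ] w 0.023092090911053728 q [0.0382 0.7804 1.5531 0.0102 0.8448 0.7344]
shift mm tool [-0.3474  0.634  -0.6486]
t 12.6 pos [0.6021 0.1364 0.0337] jawdeg -40.29852318283741 down [-0.0369  0.0061 -0.9993] F [-13.9917  12.876   11.7399] w 0.02329405819255349 q [0.0382 0.7804 1.5531 0.0101 0.8448 0.7344]
shift mm tool [-0.3462  0.626  -0.6718]
t 13.0 pos [0.6021 0.1364 0.0337] jawdeg -40.29776621916428 down [-0.0369  0.0061 -0.9993] F [-13.3164  13.893   12.9661] w 0.02324968210889223 q [0.0382 0.7804 1.5531 0.0101 0.8447 0.7344]
shift mm tool [-0.3408  0.6269 -0.6615]
```

View pics/in2.png

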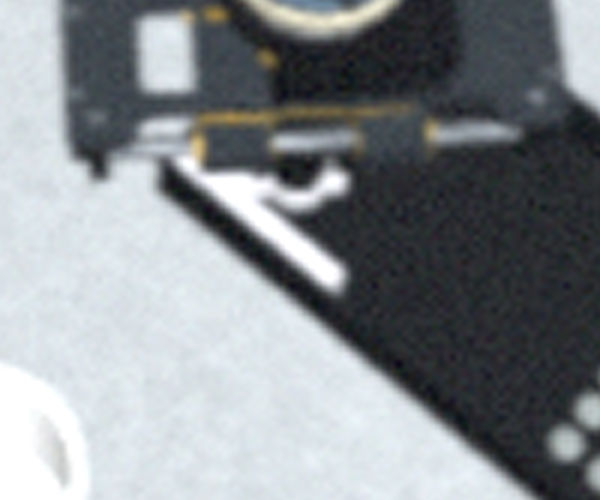

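Both walls carry a steady load, but the tool has tilted about 2°. I'll straighten it and push again in a single row.

```bash
python3 -m inch '[[15,[0,0.5,0],[0,1.1,1.9]],[15,[0,0.5,0],[0,0,0.2]]]'; python3 rel.py .603 .1365 .034; python3 -m inch '[[15,[0.3,8,-0.7],[0,0.4,1.0]]]'; python3 yaw.py; python3 -c "
from rig import imaging
[imaging.camera('top') for _ in range(8)]"; python3 rel.py .603 .1365 .034
```

```text
time: 13.25
position: [0.6017, 0.1367, 0.0339]
tool_rot: [0.642, 0.296, -0.641, 0.298]
ft_force: [-2.6, 2.0, 2.0]
grip_width: 0.023
t 13.25 pos [0.6017 0.1367 0.0339] jawdeg -40.28040573782349 down [ 0.0015 -0.0019 -1.    ] F [-2.6227  2.0489  1.9889] w 0.02303541647496661 q [ 0.0436  0.7698  1.5833 -0.0028  0.7871  0.7486]
shift mm tool [-0.1083  1.1678 -0.6909]
time: 13.38
position: [0.6025, 0.1362, 0.0337]
tool_rot: [0.644, 0.295, -0.641, 0.296]
ft_force: [-16.9, 25.1, 19.8]
grip_width: 0.0227
square edge 23 yaw 0.10315117 dist 0.6517808498062149 resid 0.00019973479468584265
wall foot 23 yaw 0.11176058 dist 0.654181254952611 resid 0.00016474656385318396
t 13.825 pos [0.6025 0.1363 0.0338] jawdeg -40.46188136648096 down [ 0.0066 -0.0013 -1.    ] F [-10.8151  14.8019  11.9144] w 0.023055475530417417 q [ 0.0426  0.7693  1.5856 -0.0022  0.7802  0.7504]
shift mm tool [-0.2403  0.2579 -0.4591]
```

```bash
python3 -m inch '[[15,[0,1,0],[-1.0,0,0]],[15,[0.3,8,-1.2],[-0.3,-0.1,0.7]]]'; for i in 1 2 3 4 5; do python3 yaw.py; done; python3 rel.py .603 .1365 .034
```

```text
time: 14.08
position: [0.6024, 0.1363, 0.0337]
tool_rot: [-0.638, -0.302, 0.641, -0.302]
ft_force: [-19.0, 19.8, 21.2]
grip_width: 0.0232
square edge 23 yaw 0.10570296 dist 0.6518284880158712 resid 0.0001769835314559463
wall foot 23 yaw 0.10621055 dist 0.6541777996599129 resid 0.00017450160603403082
square edge 23 yaw 0.10582109 dist 0.6518778480144077 resid 0.00019420477652571034
wall foot 23 yaw 0.10736449 dist 0.6541099083247283 resid 0.0001497175825769985
square edge 23 yaw 0.105524026 dist 0.6518276734878129 resid 0.00016082145950475213
wall foot 23 yaw 0.1079708 dist 0.6541736126834932 resid 0.00015887428914287448
square edge 23 yaw 0.10458192 dist 0.6518638362177467 resid 0.0001732656838082232
wall foot 23 yaw 0.10793205 dist 0.6541479609461082 resid 0.0001547134290671413
square edge 23 yaw 0.106896125 dist 0.6518359986213715 resid 0.00016363243017611994
wall foot 23 yaw 0.106152855 dist 0.6541740340308737 resid 0.00016210663602611418
t 14.325 pos [0.6024 0.1363 0.0337] jawdeg -39.424308925749116 down [-0.0029 -0.0028 -1.    ] F [-12.8539  13.8825  13.7948] w 0.022957477616142138 q [ 0.0432  0.7718  1.578  -0.0038  0.7947  0.734 ]
shift mm tool [-0.2955  0.3579 -0.4905]
```

```bash
python3 -c "
from rig import robot,get_obs
print(robot.hand_in()); o=get_obs(); print(o['time'],o['ft_force'],o['grip_width'])"
```

```text
the job is handed in; nothing more can be done
None
the job is handed in; nothing more can be done
```

The square is seated in the shell's far right corner, and I handed the job in at about 14.3 s with the gripper still holding the knob and pushing. I took the aluminium L from the tray by its knob and left the red and pink look-alikes and the other blocks alone.

Last checks before handing in:
- **Force on the walls:** steady at about 11 N against the far wall and 15 N against the right wall, with about 14 N downward.
- **Fit:** firmer pushes did not move the square any further.
- **Angle:** the square's edge was parallel to the far wall within about 0.003 rad in each of five pictures, about 0.001 rad on average.
- **Tool:** upright within 0.3°. It had tilted about 2° during earlier pushes, so I straightened it and pushed again.

**Not fully confirmed:**
- The picture put the far face of the square about 2.4 mm from the outer side of the far wall, where 4 mm was expected. That is within the camera calibration error of about 2 mm.
- The gripper hid the right wall, so contact there rests on the force readings and the stopped motion alone.
- The hand-in reported no verdict, and nothing could be read afterwards.

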